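# Wind the bench vise shut with its T-key

## Task

Clamp the dark wooden block in the yellow bench vise: take the red T-handled key out of its stand, set its end on the vise's square socket, and turn it while pressing down until it drops fully home. Then wind it clockwise; part-way, before the jaw has gripped the block, let go of the handle with the key left standing in the socket, take a fresh hold of it and wind on until the block is firmly gripped. Leave the key standing fully home in the socket and do not disturb the other things on the bench.

Things in the scene. Friction and masses are not known exactly. Their poses are not given: they have to be found in the camera images.
- vise: Yellow and black bench vise, fixed, origin under its centre on the bench. Bed 110 (x) x 220 (y) x 30 mm high. Along its y: yellow gear housing 70 x 70 mm centred at y = -70 mm, top 66 mm above the bench, socket in its top; black moving jaw (65 mm high) that slides toward +y; yellow fixed jaw (66 mm high, bolts to 70), face at y = +76 mm.
- socket (a point): Centre of the mouth of the vise's socket, 65 mm above the bench; axes as the vise's (it does not turn). The socket: an upright blind square hole 17.8 mm wide, 26 mm deep in a 32 mm square steel spindle, whose angle is random at the start: find it by feel or sight. Spindle friction about 0.15 N m; it stays where left. Clockwise from above closes the jaw, 4.5 mm per rad.
- vise_jaw: Moving jaw, black with a steel face, sliding along the vise's y; axes as the vise's, origin at its foot, 30 mm above the bench, 16 mm behind its pressing face. In the vise's frame the origin starts at y = 19 to 25 mm and the block is gripped at y = 32 mm (gap 28 mm), where the key goes stiff: 1.6 to 3 rad of clockwise winding from the start.
- block: Dark wooden forming block, loose, 85 x 28 x 42 mm (28 mm across the jaws), standing on the vise's bed between the jaws; origin at the centre of its underside, 30 mm above the bench.
- key: Steel T-key, loose, 0.35 kg, 129 mm long, upright in its stand; origin at the centre of its lower end, z up the shank. A round tapered nose (9 to 14.6 mm across, 8 mm long), then a shank 16 mm square, sides along x and y, up to z = 55 mm, then round, 16 mm. It fits the socket in any of four turns, play 1 mm a side and 7 degrees either way.
- key_handle (a point): Centre of the key's red crossbar, 120 mm above the key's origin; axes as the key's. The bar is 100 mm long along y, 16 mm wide (x), 18 mm high. With the nose in the vise's socket but the square not in line, this point stands about 112 mm above the socket's mouth; dropped home, 94 mm.
- stand: Plywood stand, fixed, 90 (x) x 70 (y) x 50 mm, origin under its centre. In its top centre a square hole 19 mm wide and 40 mm deep holds the key; the key's origin is 10 mm above the bench there and its crossbar runs along the stand's y.
- bead_jar: Bystander: bead jar, 60 mm across, 90 mm tall; origin at the centre of its underside.
- hammer: Bystander: small hammer lying down, 200 mm long; origin near the middle of its length, on the bench.
- spool: Bystander: copper wire spool, 64 mm across, 50 mm tall; origin at the centre of its underside.
- ring_cone: Bystander: upright aluminium ring-sizing cone on a 70 mm foot, 150 mm tall; origin at the centre of its underside.
- brush: Bystander: bench brush lying down, 180 mm long; origin near the middle of its length, on the bench.
Not all that is in view belongs to the job. What is shaped like the vise but green is not meant. Of the things shaped like the block, the wooden one is meant.

How it is judged (in metres and radians):
On the way, in this order (a step that is already met when the one before it is completed fails the run):
1. the key has dropped fully home in the vise's socket, upright (z of key in the frame of socket below -0.02 m and horizontal distance between key and socket below 0.005 m and angle between key's own z axis and vertical below 0.12 rad), for 0.2 s.
2. the jaw has been wound at least 2 mm but has not yet gripped the block, and the key stands home in the socket with the fingers off it (all of step 1 and contact force between the fingers and key below 0.1 N and distance of vise_jaw from where it was at the start of the episode above 0.002 m and contact force between vise_jaw and block below 3 N), for 0.1 s.
At the end, for the whole second after the job is handed in: The jaw presses the upright block against the fixed jaw with more than 5 N (its origin past y = 31 mm in the vise's frame), and the key stands at rest in the socket, at least 20 mm deep, within 5 mm of its centre and 7 degrees of upright, released (all of step 1 and contact force between vise_jaw and block above 5 N and y of vise_jaw in the frame of vise above 0.031 m and angle between block's own z axis and vertical below 0.1 rad and linear speed of key below 0.02 m/s); the robot touches nothing.
It fails at once if a bystander (jar, hammer, spool, cone or brush) is moved more than 30 mm (distance of any of bead_jar, hammer, spool, ring_cone, brush from where it was at the start of the episode above 0.03 m).
It also fails if it takes over 72 s, if anything falls off the work surface, if the arm or the gripper's body presses on something with over 40 N, if the wrist force passes 120 N, or if a joint passes its speed limit or range.

## Robot

A 6-joint arm with a two-finger parallel gripper is mounted at the origin on the work surface. World frame = base frame: x ahead of the robot, y to its left, z up, the work surface at z = 0. Lengths are in mm, angles in degrees, forces in N, time in s.
With the tool pointing down it reaches from about 300 to 850 mm from the base axis. Payload 4.2 kg.
Tool frame: the origin (TCP) lies between the finger pads; the fingertips stand 22 mm ahead of it and the grasp point (between the pads) lies 3 mm ahead of it; z points along the fingers, y is the direction in which the jaws open and shut (so a half turn about z gives the same grasp; the last joint's range is limited). The gripper opens to 91 mm and grips with 3 to 60 N. Pads are 32 mm wide; open, the fingers measure 118 mm over their backs; the gripper's body (76 mm by 178 mm) begins 60 mm behind the grasp point.
Start: joints at [-71.734, 18.312, 89.639, -0, 72.044, -1.146], TCP at [191.107, -542.327, 235.976] pointing down, gripper open.
Joint ranges: [-177.97, 177.97], [-48.28, 115.42], [12.27, 149.76], [-77.06, 257.06], [2.81, 150.46], [-146.56, 146.56]. Speed limits (degrees/s): [147.25, 147.25, 180, 180, 180, 180].

## Interface

Orientations are given as [roll, pitch, yaw] about the fixed x, y, z axes, in that order (R = Rz(yaw) Ry(pitch) Rx(roll)).
In Python, from workcell import * gives the robot as it stands.
- The arm moves only by the shell command python3 -m jog 'ROWS' [OPENING] [FORCE]. ROWS is text: rows parted by semicolons, each of 6 numbers parted by spaces: the shift along the tool's x, y, z in units of 0.5 m (1.0 is 0.5 m), then the turn, a rotation vector about the tool's x, y, z in units of pi/2 rad (1.0 is pi/2 rad). A call has 1 to 20 rows; each row is the pose to reach, as a shift and turn from the pose measured when the call began, along the tool's axes at that moment; what a row does not reach only later rows make up. A row lasts 1/12 s, in which the tool goes at most 41.7 mm and 7.16 degrees, less where a joint would pass 70% of its speed; a pose out of reach is approached as far as the arm can. A call with a number of a shift or a turn outside -1 to 1 is refused whole. A call with a gripper value outside its range is refused whole. OPENING is the opening, from -1 (shut) to 1 (fully open), set as the call begins (- or left out, the last holds). The fingers move at their own pace and stop on an object; FORCE is the grip in N (left out, the last holds). Time passes only in rows, so rows that repeat a pose let the fingers close. It gives the time, the measured TCP pose, the force and the opening at its end, in the units of the state.
- state(): the state, without advancing time (a new reading comes with each control period).
- grab_frame(name): name is "side" or "top" or "wrist"; returns the picture (480x640x3 uint8, red, green, blue); there is no depth.
- calibration(name): a dict with "mtx" (3x3 intrinsics, pixels), "rvec" (rotation vector, rad) and "tvec" (3), from world to camera coordinates, as OpenCV has them. Camera axes: x right, y down, z forward; pixel columns grow to the right and rows downward; lengths in mm; the calibration is good to about 2 mm. The wrist camera is an equidistant fisheye: a pixel r from the principal point sees the ray r / f radians off the axis. A picture is of the moment at which its call begins: read the wrist's pose just before it. calibration takes no time and is no camera call; for the wrist camera it gives the pose at the moment of the call.
- job_done(): hands the job in, once; it reports no verdict.
Trained networks look in the newest picture that a camera, given by its name, has taken for a name from the list of things; names that differ only in an ending like _2 or _b are one class to them, and where a whole thing is asked for, a point or a joint stands for the part that bears it (a point fixed in the world has none). Each returns a list of dicts, best first, with "confidence" (0 to 1); they miss things now and then, are a little off and sometimes report something else, mostly with a low value. They report only what shows in the picture. A call takes as long as a camera call. They do not tell look-alikes from the thing itself.
- spot_in(query, camera): "rect" ([left, top, right, bottom] in pixels, round what is visible of it).
- tip_of(query, camera): "location" ([column, row] in pixels: a listed point, or the origin of a listed thing).
The state is a dict: "time_s": time; "qpos": joint angles; "qvel": joint speeds; "effort": joint torques, N m; "ee_pos": TCP position; "ee_rot": TCP orientation; "force": force on the tool from outside, world axes, zero at the start; "torque": the same for the moment, N m; "gripper_width": finger opening in mm.
Only numpy, scipy, OpenCV 4.12 (cv2) and the standard library are available. Lean on these libraries where they do the work, as an engineer would, in place of code of your own. Each camera call takes 0.05 s, during which the arm holds its last target. There are 200 camera calls.

## Working session

There is one attempt and no reset: what is moved stays moved. The work goes in short steps, Python scripts to look and compute and a shell command to move; the robot and the scene stay as the last step left them, time stands still between calls to the robot, and variables do not carry over. Pictures are saved under pics/ and viewed, about 8 in all and at most 12, crops included, and the job is handed in when it is done.

```bash
mkdir -p pics; cat > h.py <<'E'
from workcell import *
import numpy as np, cv2
from scipy.spatial.transform import Rotation as R
def save(n,f):
    im=grab_frame(n); cv2.imwrite(f'pics/{f}.png',im[:,:,::-1]); return im
def ray(n,px):
    c=calibration(n);K=np.array(c['mtx'],float);Rm=cv2.Rodrigues(np.array(c['rvec'],float))[0];t=np.array(c['tvec'],float).ravel()
    x=(px[0]-K[0,2])/K[0,0];y=(px[1]-K[1,2])/K[1,1]
    if n=='wrist':
        r=np.hypot(x,y); d=np.array([np.sin(r)*x/max(r,1e-9),np.sin(r)*y/max(r,1e-9),np.cos(r)])
    else: d=np.array([x,y,1.])
    return -Rm.T@t, Rm.T@d
def at_z(n,px,z):
    o,d=ray(n,px); return o+d*(z-o[2])/d[2]
def proj(n,P):
    c=calibration(n);K=np.array(c['mtx'],float);Rm=cv2.Rodrigues(np.array(c['rvec'],float))[0];t=np.array(c['tvec'],float).ravel()
    p=Rm@np.array(P,float)+t
    if n=='wrist':
        r=np.hypot(p[0],p[1]);a=np.arctan2(r,p[2]);q=p[:2]/r*a
    else:q=p[:2]/p[2]
    return K[0,0]*q[0]+K[0,2],K[1,1]*q[1]+K[1,2]
def need(P,yaw=None):
    """rows needed to bring the TCP to world P (and tool yaw)"""
    s=state();r=R.from_euler('xyz',s['ee_rot'],degrees=True)
    d=r.inv().apply(np.array(P)-s['ee_pos'])/500
    print('shift',d.round(4),'rot',s['ee_rot'])
E
python3 - <<'E'
from h import *
a=save('top','top0');b=save('side','side0')
for q in ['vise','socket','key_handle','key','stand','block','vise_jaw']:
    for n in ['top','side']:
        r=tip_of(q,n)
        zz={'socket':65,'key_handle':130,'key':10,'block':30,'vise_jaw':30}.get(q,0)
        print(q,n,[(np.round(x['location']).tolist(),round(x['confidence'],2),at_z(n,x['location'],zz).round().tolist()) for x in r[:3]])
print(state())
E
```

```text
vise top [([418.0, 334.0], 0.58, [276.0, -213.0, 0.0]), ([247.0, 227.0], 0.56, [518.0, 178.0, 0.0])]
vise side [([404.0, 232.0], 0.94, [282.0, -219.0, 0.0]), ([291.0, 336.0], 0.87, [514.0, 179.0, -0.0])]
socket top [([276.0, 221.0], 0.93, [520.0, 106.0, 65.0])]
socket side [([404.0, 198.0], 0.61, [290.0, -292.0, 65.0]), ([298.0, 294.0], 0.59, [511.0, 116.0, 65.0])]
key_handle top [([420.0, 213.0], 0.97, [527.0, -200.0, 130.0])]
key_handle side [([317.0, 189.0], 0.65, [522.0, -196.0, 130.0]), ([359.0, 407.0], 0.16, [354.0, 394.0, 130.0])]
key top [([412.0, 221.0], 0.72, [532.0, -201.0, 10.0])]
key side [([318.0, 227.0], 0.83, [517.0, -190.0, 10.0]), ([283.0, 352.0], 0.16, [519.0, 230.0, 10.0])]
stand top [([410.0, 225.0], 0.75, [523.0, -201.0, 0.0])]
stand side [([318.0, 226.0], 0.72, [520.0, -207.0, 0.0]), ([282.0, 354.0], 0.6, [522.0, 228.0, 0.0])]
block top [([217.0, 227.0], 0.9, [512.0, 242.0, 30.0]), ([218.0, 177.0], 0.73, [630.0, 243.0, 30.0])]
block side [([383.0, 324.0], 0.91, [321.0, 138.0, 30.0]), ([224.0, 355.0], 0.89, [630.0, 272.0, 30.0]), ([282.0, 354.0], 0.75, [516.0, 2
[... 178 characters left out ...]
]), ([403.0, 233.0], 0.78, [287.0, -179.0, 30.0])]
{'time_s': 0.8, 'qpos': array([-7.17354262e+01,  1.83096475e+01,  8.96394383e+01, -8.83419326e-04,
        7.20438791e+01, -1.14646685e+00]), 'qvel': array([-0.05326495,  0.02155146, -0.01705259,  0.00676428, -0.0476274 ,
       -0.06206517]), 'effort': array([ 9.73053066e-04, -4.12299120e+01, -2.32215714e+01,  7.27742049e-02,
        3.71982751e-02,  8.65944116e-06]), 'ee_pos': array([ 191.09075497, -542.32670002,  235.99555163]), 'ee_rot': array([1.79992983e+02, 9.81015159e-04, 1.94113129e+01]), 'force': array([ 0.21154643, -0.38220037, -0.10249475]), 'torque': array([0.01808271, 0.01448474, 0.02721055]), 'gripper_width': 91.3049260699042}
```

View pics/top0.png

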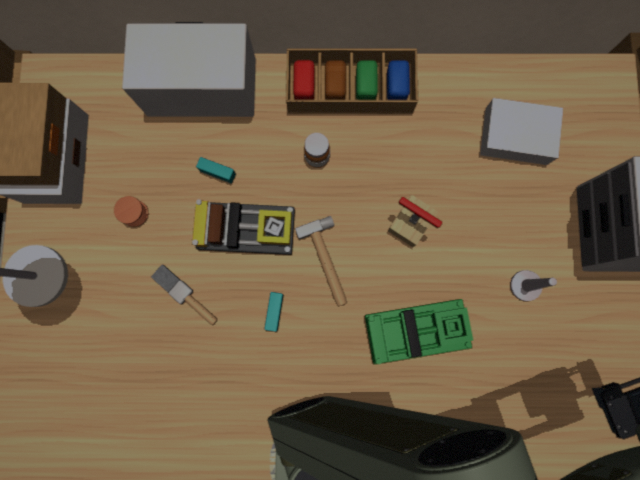

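View pics/side0.png

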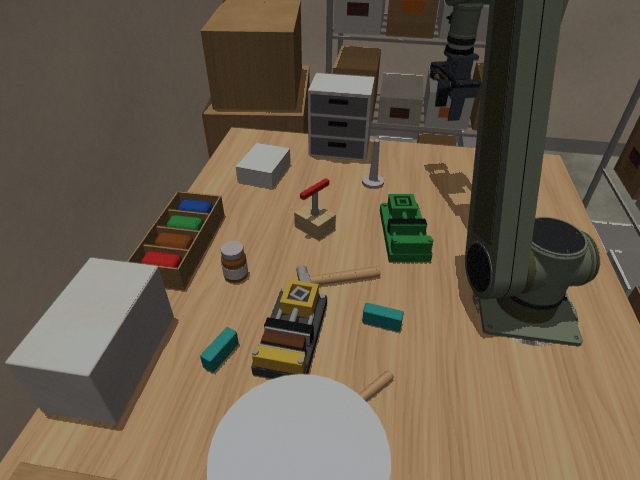

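Side and top agree: the yellow vise is at about (516,178), the socket near (518,108), and the key's red bar at top (402–438, 200–224). The green vise at top (418,334) is a decoy. Next I measure the bar and spindle angles.

```bash
python3 - <<'E'
from h import *
im=grab_frame('top').astype(int)
m=((im[:,:,0]>120)&(im[:,:,1]<70)&(im[:,:,2]<70)).astype(np.uint8); m[:, :380]=0; m[:170]=0; m[260:]=0
m[:,460:]=0
p=np.argwhere(m)[:,::-1]; print(len(p)); (c,wh,a)=cv2.minAreaRect(p.astype(np.float32)); box=cv2.boxPoints((c,wh,a)); print(c,wh,a)
W=np.array([at_z('top',b,137)[:2] for b in box]);print(W.round(1), W.mean(0)); 
mm=p.mean(0);u,s,v=np.linalg.svd(p-mm);A=at_z('top',mm-20*v[0],137);B=at_z('top',mm+20*v[0],137);print('axis deg',np.degrees(np.arctan2(*(B-A)[1::-1])))
# yellow vise
y=((im[:,:,0]>150)&(im[:,:,1]>130)&(im[:,:,2]<90)).astype(np.uint8); y[:,:180]=0;y[:,310:]=0;y[:190]=0;y[260:]=0
n,l,st,ce=cv2.connectedComponentsWithStats(y)
for i in range(1,n):
    if st[i,4]>80:
        q=np.argwhere(l==i)[:,::-1].astype(np.float32); r=cv2.minAreaRect(q); bx=cv2.boxPoints(r); w=np.array([at_z('top',b,66)[:2] for b in bx]);print(st[i],w.round(1).tolist(),w.mean(0))
crop=grab_frame('top')[190:265,180:300,::-1]; crop=cv2.resize(crop,None,fx=6,fy=6,interpolation=cv2.INTER_CUBIC);cv2.imwrite('pics/c.png',crop)
E
```

```text
285
(420.66473388671875, 211.2411651611328) (48.01200866699219, 6.135719299316406) 32.47119140625
[[ 550.9 -155.4]
 [ 561.9 -162.4]
 [ 508.  -244.5]
 [ 497.2 -237.4]] [ 529.4927265  -199.91470575]
axis deg -123.15916682544717
```

View pics/c.png

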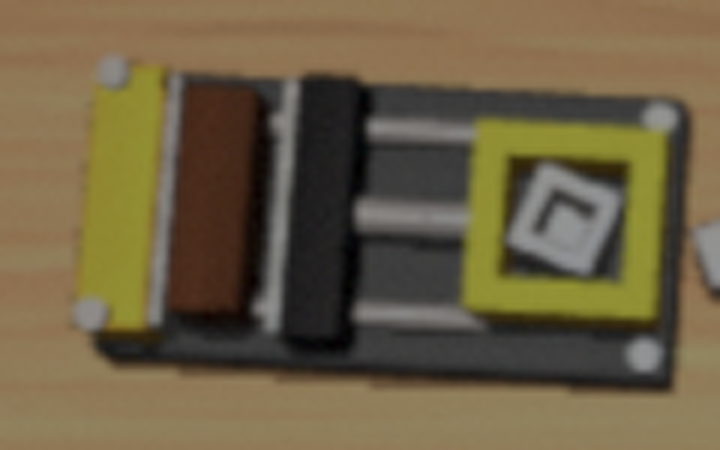

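The crop shows the spindle corners at (545,162), (625,195), (590,275) and (507,243), so it is turned about 23° to the image. The block is between the jaws and the jaw is open.

```bash
python3 - <<'E'
from h import *
f=lambda u,v,z:at_z('top',(180+u/6-.4,190+v/6-.4),z)[:2]
S=np.array([f(*p,65) for p in [(545,162),(625,195),(590,275),(507,243)]]);H=np.array([f(*p,66) for p in [(475,118),(668,130),(658,322),(465,310)]])
print(S.mean(0),H.mean(0))
for Q in(S,H):
    print([round(np.degrees(np.arctan2(*(Q[(i+1)%4]-Q[i])[::-1]))%90,1) for i in range(4)])
need([529.5,-200,200])
E
```

```text
[509.11039162 109.13792253] [508.61000182 109.13650767]
[np.float64(67.7), np.float64(67.5), np.float64(69.1), np.float64(66.2)]
[np.float64(86.6), np.float64(87.9), np.float64(86.7), np.float64(88.5)]
shift [ 0.8658 -0.4208  0.0719] rot [1.79992387e+02 3.10425552e-04 1.94108940e+01]
```

```bash
python3 -m jog '0.866 -0.421 0.07 0 0 -0.416;0.866 -0.421 0.07 0 0 -0.416;0.866 -0.421 0.07 0 0 -0.416;0.866 -0.421 0.07 0 0 -0.416;0.866 -0.421 0.07 0 0 -0.416;0.866 -0.421 0.07 0 0 -0.416;0.866 -0.421 0.07 0 0 -0.416;0.866 -0.421 0.07 0 0 -0.416;0.866 -0.421 0.07 0 0 -0.416;0.866 -0.421 0.07 0 0 -0.416;0.866 -0.421 0.07 0 0 -0.416;0.866 -0.421 0.07 0 0 -0.416;0.866 -0.421 0.07 0 0 -0.416;0.866 -0.421 0.07 0 0 -0.416;0.866 -0.421 0.07 0 0 -0.416;0.866 -0.421 0.07 0 0 -0.416' 1 40
python3 - <<'E'
from h import *
im=save('wrist','w1').astype(int)
for q in['key_handle','key','stand']:
  for n,z in(('wrist',130),):
    z={'key_handle':130,'key':10,'stand':0}[q]
    print(q,[(np.round(x['location']).tolist(),round(x['confidence'],2),at_z(n,x['location'],z).round(1).tolist()) for x in tip_of(q,n)[:2]])
m=((im[:,:,0]>100)&(im[:,:,1]<60)&(im[:,:,2]<60)).astype(np.uint8)
n,l,st,ce=cv2.connectedComponentsWithStats(m)
i=1+st[1:,4].argmax();q=np.argwhere(l==i)[:,::-1].astype(np.float32);print(st[i])
w=np.array([at_z('wrist',x,139)[:2] for x in q[::5]]).astype(np.float32);r=cv2.minAreaRect(w);b=cv2.boxPoints(r);print(r,b.round(1).tolist())
s=state();print(s['ee_pos'],s['ee_rot'])
E
```

```text
time_s: 2.23
ee_pos: [528.8, -200.8, 201.1]
ee_rot: [180.0, 0.0, 56.8]
force: [0.4, -0.3, -0.6]
gripper_width: 91.5
key_handle [([317.0, 263.0], 0.9, [530.2, -198.4, 130.0])]
key [([315.0, 225.0], 0.6, [527.0, -200.0, 10.0])]
stand [([317.0, 220.0], 0.97, [530.0, -198.8, 0.0])]
[ 303  187   27  144 3156]
((531.3358154296875, -195.44647216796875), (90.89735412597656, 15.130876541137695), 56.573951721191406) [[500.0, -229.1999969482422], [512.5999755859375, -237.5], [562.7000122070312, -161.6999969482422], [550.0999755859375, -153.3000030517578]]
[ 528.96474777 -200.77334903  201.2131575 ] [1.79977798e+02 6.57038592e-03 5.67589954e+01]
```

View pics/w1.png

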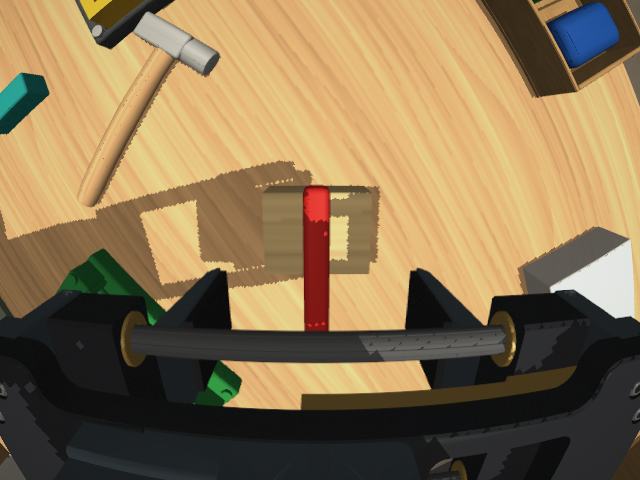

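The wrist view shows the red bar centred between the fingers (columns 303–330), with nothing in the way. I descend and grip.

```bash
python3 -m jog '0.004 -0.001 0.07 0 0 0;0.004 -0.001 0.137 0 0 0;0.004 -0.001 0.137 0 0 0;0.004 -0.001 0.137 0 0 0' 
python3 -m jog '0 0 0 0 0 0;0 0 0 0 0 0;0 0 0 0 0 0;0 0 0 0 0 0;0 0 0 0 0 0;0 0 0 0 0 0;0 0 0 0 0 0;0 0 0 0 0 0;0 0 0 0 0 0' -1 50
python3 -m jog '0 0 -0.03 0 0 0;0 0 -0.06 0 0 0;0 0 -0.1 0 0 0;0 0 -0.15 0 0 0;0 0 -0.2 0 0 0;0 0 -0.24 0 0 0;0 0 -0.24 0 0 0;0 0 -0.24 0 0 0'
python3 -c "
from h import *
need([509,109,252]);print(state()['gripper_width'])"
```

```text
time_s: 2.77
ee_pos: [528.5, -198.9, 131.8]
ee_rot: [-179.8, 0.0, 56.7]
force: [1.3, -0.9, 1.1]
gripper_width: 91.1
time_s: 3.52
ee_pos: [528.5, -198.8, 131.8]
ee_rot: [-179.8, 0.0, 56.7]
force: [-0.2, -0.5, 0.3]
gripper_width: 34.4
time_s: 4.18
ee_pos: [529.3, -199.1, 252.6]
ee_rot: [-179.9, 0.0, 56.7]
force: [-0.7, -0.7, -1.3]
gripper_width: 0.7
shift [ 0.4929 -0.372   0.0015] rot [-1.79941125e+02  2.34895755e-02  5.67220816e+01]
0.7168797878695744
```

The fingers hadn't closed yet when I lifted, so they missed the bar. I reopen, go back down and wait longer.

```bash
python3 -m jog '0 0 0 0 0 0;0 0 0 0 0 0;0 0 0 0 0 0;0 0 0 0 0 0;0 0 0 0 0 0;0 0 0 0 0 0;0 0 0 0 0 0;0 0 0 0 0 0;0 0 0 0 0 0;0 0 0 0 0 0;0 0 0 0 0 0;0 0 0 0 0 0;0 0 0 0 0 0;0 0 0 0 0 0;0 0 0 0 0 0' 1
python3 - <<'E'
from h import *
im=grab_frame('wrist');im=im.astype(int)
print([(np.round(x['location']).tolist(),round(x['confidence'],2),at_z('wrist',x['location'],130).round(1).tolist()) for x in tip_of('key_handle','wrist')[:2]])
m=((im[:,:,0]>100)&(im[:,:,1]<60)&(im[:,:,2]<60)).astype(np.uint8)
n,l,st,ce=cv2.connectedComponentsWithStats(m)
i=1+st[1:,4].argmax();q=np.argwhere(l==i)[:,::-1].astype(np.float32)
w=np.array([at_z('wrist',x,139)[:2] for x in q[::3]]).astype(np.float32);print(cv2.minAreaRect(w),state()['ee_pos'],state()['gripper_width'])
E
```

```text
time_s: 5.43
ee_pos: [529.2, -199.1, 252.6]
ee_rot: [-179.9, 0.0, 56.7]
force: [0.2, 0.1, -1.2]
gripper_width: 91.0
[([317.0, 247.0], 0.65, [527.8, -200.0, 130.0]), ([156.0, 122.0], 0.22, [479.4, -49.8, 130.0])]
((529.4708251953125, -197.88363647460938), (97.66500854492188, 14.736976623535156), 56.976654052734375) [ 529.24024025 -199.10361647  252.61850324] 90.85455545726295
```

The key is still upright in its stand at (529.3,−199), so the position holds.

```bash
python3 -m jog '0.001 0.001 0.08 0 0 0;0.001 0.001 0.16 0 0 0;0.001 0.001 0.24 0 0 0;0.001 0.001 0.24 0 0 0;0.001 0.001 0.24 0 0 0' 
python3 -m jog '0 0 0 0 0 0;0 0 0 0 0 0;0 0 0 0 0 0;0 0 0 0 0 0;0 0 0 0 0 0;0 0 0 0 0 0;0 0 0 0 0 0;0 0 0 0 0 0;0 0 0 0 0 0;0 0 0 0 0 0;0 0 0 0 0 0;0 0 0 0 0 0;0 0 0 0 0 0;0 0 0 0 0 0;0 0 0 0 0 0;0 0 0 0 0 0' -1 50
```

```text
time_s: 5.95
ee_pos: [528.9, -198.6, 131.5]
ee_rot: [-179.7, 0.1, 56.7]
force: [0.2, -1.2, 1.2]
gripper_width: 91.4
time_s: 7.28
ee_pos: [528.9, -198.6, 131.4]
ee_rot: [-179.7, 0.1, 56.7]
force: [0.6, -0.0, -0.5]
gripper_width: 15.9
```

```bash
python3 -m jog '0 0 -0.03 0 0 0;0 0 -0.06 0 0 0;0 0 -0.1 0 0 0;0 0 -0.15 0 0 0;0 0 -0.2 0 0 0;0 0 -0.2 0 0 0;0 0 -0.2 0 0 0'
python3 -c "
from h import *
need([509,109,231.4]);print(state()['gripper_width'])"
```

```text
time_s: 7.87
ee_pos: [529.5, -198.8, 231.5]
ee_rot: [-179.8, 0.1, 56.7]
force: [-1.1, -0.6, -4.3]
gripper_width: 15.4
shift [ 0.4921 -0.372   0.0011] rot [-1.79761777e+02  6.02237251e-02  5.67221738e+01]
15.355763214895168
```

```bash
python3 -m jog '0.15 -0.11 0 0 0 -0.2;0.3 -0.22 0 0 0 -0.4;0.4 -0.31 0 0 0 -0.6;0.492 -0.372 0 0 0 -0.8;0.492 -0.372 0 0 0 -1;0.492 -0.372 0 0 0 -1;0.492 -0.372 0 0 0 -1;0.492 -0.372 0 0 0 -1;0.492 -0.372 0 0 0 -1;0.492 -0.372 0 0 0 -1;0.492 -0.372 0 0 0 -1;0.492 -0.372 0 0 0 -1;0.492 -0.372 0 0 0 -1;0.492 -0.372 0 0 0 -1;0.492 -0.372 0 0 0 -1;0.492 -0.372 0 0 0 -1'
python3 -m jog '0 0 0 0 0 -0.12;0 0 0 0 0 -0.12;0 0 0 0 0 -0.12;0 0 0 0 0 -0.12'
python3 - <<'E'
from h import *
save('wrist','w2');
for n in('wrist','side','top'):
  if n!='wrist': save(n,n+'2')
  for q,z in(('socket',65),('key_handle',230),('key',110)):
    print(n,q,[(np.round(x['location']).tolist(),round(x['confidence'],2),at_z(n,x['location'],z).round(1).tolist()) for x in tip_of(q,n)[:2]])
a=cv2.imread('pics/side2.png')[150:330,220:400];b=cv2.imread('pics/w2.png')
o=np.zeros((600,800,3),np.uint8);o[:300,:400]=cv2.resize(b,(400,300));o[:300,400:]=cv2.resize(b[100:400,120:520],(400,300));o[300:,:300]=cv2.resize(a,(300,300))
c=cv2.imread('pics/top2.png')[180:270,230:350];o[300:,300:700]=cv2.resize(c,(400,300))
cv2.imwrite('pics/m2.png',o);print(state()['ee_pos'],state()['qpos'])
E
```

```text
time_s: 9.2
ee_pos: [508.3, 108.8, 230.6]
ee_rot: [-179.8, -0.4, 146.6]
force: [0.7, 0.4, -4.5]
gripper_width: 15.9
time_s: 9.53
ee_pos: [508.1, 108.7, 230.2]
ee_rot: [-179.9, -0.4, 157.3]
force: [1.4, -0.6, -4.2]
gripper_width: 15.6
wrist socket []
wrist key_handle [([321.0, 318.0], 0.93, [507.1, 109.5, 230.0])]
wrist key [([319.0, 248.0], 0.91, [508.7, 108.2, 110.0])]
side socket [([298.0, 294.0], 0.98, [511.0, 114.5, 65.0]), ([404.0, 202.0], 0.86, [289.5, -271.1, 65.0])]
side key_handle [([299.0, 232.0], 0.77, [506.1, 103.0, 230.0]), ([297.0, 292.0], 0.56, [479.0, 259.5, 230.0])]
side key [([296.0, 281.0], 0.77, [511.3, 121.1, 110.0]), ([300.0, 231.0], 0.74, [535.3, -42.5, 110.0])]
top socket [([454.0, 325.0], 0.83, [297.3, -277.3, 65.0]), ([324.0, 260.0], 0.34, [435.0, -1.9, 65.0])]
top key_handle []
top key [([271.0, 220.0], 0.55, [515.3, 111.8, 110.0])]
[508.27849313 108.78526457 230.60040507] [ 10.73836242  13.73014956  96.96405965   0.1315905   69.67231167
 -56.72400338]
```

View pics/m2.png

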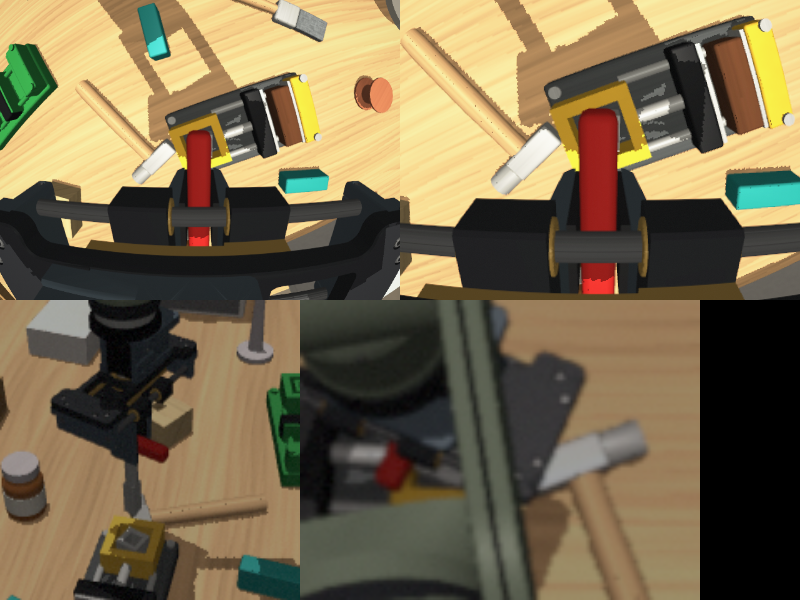

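The mosaic shows the key held upright over the yellow housing. I zoom in on the housing in the wrist and side views to check the offset.

```bash
python3 - <<'E'
from h import *
b=cv2.imread('pics/w2.png')[170:290,250:390];a=cv2.imread('pics/side2.png')[230:330,260:340]
o=np.zeros((600,800,3),np.uint8);o[:400,:467]=cv2.resize(b,(467,400),interpolation=2);o[:400,470:790]=cv2.resize(a,(320,400),interpolation=2)
cv2.imwrite('pics/m3.png',o[:400])
for P in([509,109,65],[507,107,110]):print(proj('wrist',P),proj('side',P))
E
```

```text
(np.float64(320.07070388257836), np.float64(233.90219913384254)) (np.float64(299.181155509201), np.float64(291.87597852270045))
(np.float64(316.87097632102444), np.float64(246.7402938082812)) (np.float64(299.8062201408076), np.float64(276.76177823771724))
```

View pics/m3.png

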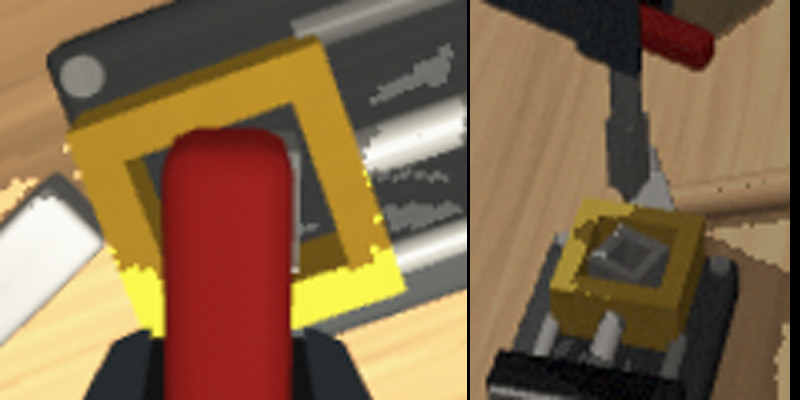

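```bash
python3 - <<'E'
from h import *
print(at_z('wrist',(322.2,233.8),66),calibration('wrist')['tvec'],ray('wrist',(0,0))[0])
for p,z in(((299.25,294),65),((299.25,280),109.2),((299.25,281),109.2)):print(at_z('side',p,z))
print(R.from_euler('xyz',state()['ee_rot'],degrees=True).apply([0,0,-1]))
E
```

```text
[509.40008115 110.83023113  66.        ] [-295.01901001 -439.52162447  271.66849479] [437.35707104 137.27994086 379.33132741]
[507.60994125 115.14311585  65.        ]
[506.43803462 115.87041798 109.2       ]
[505.85638161 118.75994921 109.2       ]
[ 6.68534989e-03 -9.24190418e-04  9.99977226e-01]
```

```bash
python3 -m jog '-0.001 0.0015 0.03 0.0017 0.004 0;-0.001 0.0015 0.06 0.0017 0.004 0;-0.001 0.0015 0.08 0.0017 0.004 0;-0.001 0.0015 0.084 0.0017 0.004 0;-0.001 0.0015 0.088 0.0017 0.004 0;-0.001 0.0015 0.092 0.0017 0.004 0;-0.001 0.0015 0.096 0.0017 0.004 0;-0.001 0.0015 0.1 0.0017 0.004 0;-0.001 0.0015 0.104 0.0017 0.004 0;-0.001 0.0015 0.108 0.0017 0.004 0;-0.001 0.0015 0.11 0.0017 0.004 0;-0.001 0.0015 0.11 0.0017 0.004 0'
```

```text
time_s: 11.13
ee_pos: [509.0, 109.7, 175.5]
ee_rot: [-179.8, -0.7, 157.4]
force: [0.5, 1.0, -4.9]
gripper_width: 15.1
```

```bash
python3 -m jog '0 0 0 -0.003 -0.007 0;0 0 0.004 -0.003 -0.007 0;0 0 0.008 -0.003 -0.007 0;0 0 0.012 -0.003 -0.007 0;0 0 0.016 -0.003 -0.007 0;0 0 0.02 -0.003 -0.007 0;0 0 0.02 -0.003 -0.007 0'
```

```text
time_s: 11.72
ee_pos: [508.6, 109.7, 165.0]
ee_rot: [179.9, -0.1, 157.4]
force: [0.6, -0.1, -3.9]
gripper_width: 15.1
```

```bash
python3 -m jog '0 0 0.004 0 0 0;0 0 0.008 0 0 0;0 0 0.012 0 0 0;0 0 0.013 0 0 0;0 0 0.013 0 0 0'
python3 - <<'E'
from h import *
a=save('side','side4')[220:330,250:350];b=save('wrist','w4')[120:300,200:440]
o=np.zeros((450,800,3),np.uint8);o[:,:409]=cv2.resize(a,(409,450),interpolation=2)[:,:,::-1];o[:293,410:]=cv2.resize(b,(390,293))[:,:,::-1]
cv2.imwrite('pics/m4.png',o)
E
```

```text
time_s: 12.13
ee_pos: [508.9, 109.7, 160.3]
ee_rot: [179.9, -0.1, 157.4]
force: [-2.7, 0.4, 7.5]
gripper_width: 15.3
```

View pics/m4.png

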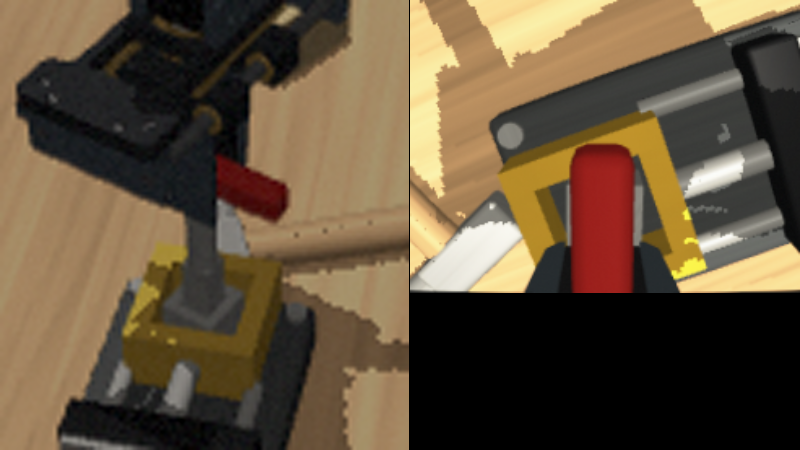

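The key is home: the TCP is at 160.3, which matches the expected depth, with bottom contact, and the views show the square sunk in the spindle. First wind, about 55° clockwise.

```bash
python3 -m jog '0 0 0 0 0 0.06;0 0 0 0 0 0.12;0 0 0 0 0 0.18;0 0 0 0 0 0.24;0 0 0 0 0 0.3;0 0 0 0 0 0.36;0 0 0 0 0 0.42;0 0 0 0 0 0.48;0 0 0 0 0 0.54;0 0 0 0 0 0.6;0 0 0 0 0 0.62;0 0 0 0 0 0.62;0 0 0 0 0 0.62'
python3 -c "
from h import *
s=state();print(s['torque'],s['force'],s['qpos'])"
```

```text
time_s: 13.32
ee_pos: [508.7, 110.2, 160.8]
ee_rot: [180.0, -0.2, 101.6]
force: [-2.0, 1.8, 1.8]
gripper_width: 15.9
[0.55201665 0.42332656 0.08932544] [-1.95583663  1.82077377  1.82606158] [ 10.85125375  16.96851327 103.27951837   0.20149274  59.72481669
  -0.89759619]
```

```bash
python3 -m jog '0 0 0 0 0 0;0 0 0 0 0 0;0 0 0 0 0 0;0 0 0 0 0 0;0 0 0 0 0 0;0 0 0 0 0 0;0 0 0 0 0 0;0 0 0 0 0 0;0 0 0 0 0 0;0 0 0 0 0 0;0 0 0 0 0 0;0 0 0 0 0 0;0 0 0 0 0 0;0 0 0 0 0 0' 0
python3 - <<'E'
from h import *
s=state();print(s['torque'],s['force'],s['gripper_width'])
a=save('side','side5')[220:370,230:350];b=save('wrist','w5')
o=np.zeros((450,800,3),np.uint8);o[:,:360]=cv2.resize(a,(360,450),interpolation=2)[:,:,::-1];o[:330,360:]=cv2.resize(b,(440,330))[:,:,::-1]
cv2.imwrite('pics/m5.png',o)
print([(np.round(x['location']).tolist(),x['confidence'],at_z('side',x['location'],30)) for x in tip_of('vise_jaw','side')])
E
```

```text
time_s: 14.48
ee_pos: [508.7, 110.2, 160.8]
ee_rot: [180.0, -0.2, 101.7]
force: [1.0, 0.1, -0.2]
gripper_width: 45.6
[ 0.01923514 -0.10700439  0.02577364] [ 1.02041897  0.0871313  -0.17123885] 45.55217609216387
[([405.0, 231.0], 0.56, array([ 281.53471022, -187.58996997,   30.        ]))]
```

View pics/m5.png

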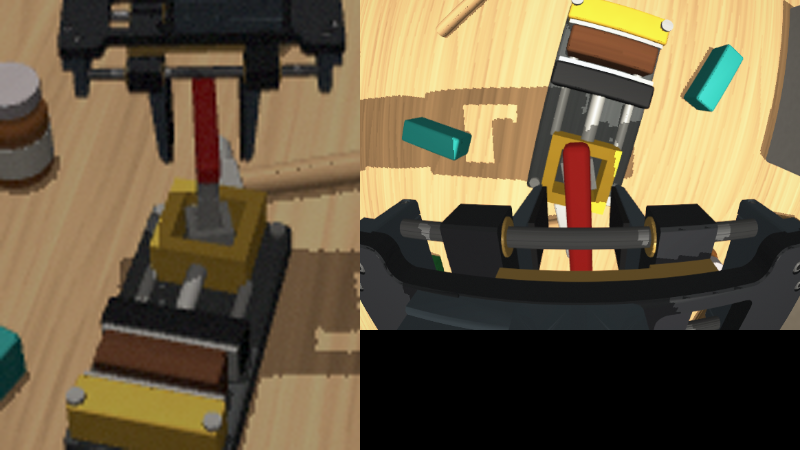

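The side and wrist views show the key standing in the socket with fingers clear on both sides, and the jaw still short of the block. I take a fresh hold and wind on.

```bash
python3 -m jog '0 0 0 0 0 0;0 0 0 0 0 0;0 0 0 0 0 0;0 0 0 0 0 0;0 0 0 0 0 0;0 0 0 0 0 0;0 0 0 0 0 0;0 0 0 0 0 0;0 0 0 0 0 0;0 0 0 0 0 0;0 0 0 0 0 0' -1 60
python3 -m jog '0 0 0 0 0 0.06;0 0 0 0 0 0.12;0 0 0 0 0 0.18;0 0 0 0 0 0.24;0 0 0 0 0 0.3;0 0 0 0 0 0.36;0 0 0 0 0 0.42;0 0 0 0 0 0.42;0 0 0 0 0 0.42'
python3 -c "
from h import *
s=state();print(s['torque'],s['force'],s['qpos'][5])"
```

```text
time_s: 15.55
ee_pos: [508.8, 110.2, 160.8]
ee_rot: [180.0, -0.2, 101.6]
force: [0.5, -0.5, 0.1]
gripper_width: 15.8
time_s: 16.3
ee_pos: [508.6, 110.2, 160.8]
ee_rot: [-179.9, -0.1, 64.0]
force: [0.1, -0.8, 0.9]
gripper_width: 15.7
[ 0.01987276 -0.02970082 -0.04187546] [ 0.14988005 -0.80870709  0.94401508] 36.77630490512014
```

```bash
t(){ python3 -c "
from h import *
s=state();print('T',s['torque'].round(2),s['qpos'][5].round(1))"; }
python3 -m jog '0 0 0 0 0 0.05;0 0 0 0 0 0.1;0 0 0 0 0 0.15;0 0 0 0 0 0.2;0 0 0 0 0 0.2';t
python3 -m jog '0 0 0 0 0 0.05;0 0 0 0 0 0.1;0 0 0 0 0 0.15;0 0 0 0 0 0.2;0 0 0 0 0 0.2';t
```

```text
time_s: 16.72
ee_pos: [508.5, 110.3, 160.8]
ee_rot: [-179.8, -0.1, 46.0]
force: [0.2, -0.4, 0.7]
gripper_width: 15.8
T [ 0.02 -0.04  0.06] 54.7
time_s: 17.13
ee_pos: [508.5, 110.3, 160.8]
ee_rot: [-179.8, -0.1, 28.1]
force: [-0.4, 0.9, 0.5]
gripper_width: 15.3
T [0.11 0.01 0.06] 72.6
```

```bash
t(){ python3 -c "
from h import *
s=state();print('T',s['torque'].round(2),s['qpos'][5].round(1))"; }
python3 -m jog '0 0 0 0 0 0.05;0 0 0 0 0 0.1;0 0 0 0 0 0.15;0 0 0 0 0 0.15';t
python3 -m jog '0 0 0 0 0 0.05;0 0 0 0 0 0.1;0 0 0 0 0 0.15;0 0 0 0 0 0.15';t
```

```text
time_s: 17.47
ee_pos: [508.4, 110.4, 160.8]
ee_rot: [-179.8, -0.0, 14.8]
force: [-0.6, -0.6, 0.2]
gripper_width: 15.7
T [ 0.09  0.01 -0.01] 86.0
time_s: 17.8
ee_pos: [508.4, 110.5, 160.8]
ee_rot: [-179.8, 0.0, 1.5]
force: [-0.1, 0.4, 0.5]
gripper_width: 16.0
T [0.14 0.02 0.15] 99.3
```

```bash
t(){ python3 -c "
from h import *
s=state();print('T',s['torque'].round(2),s['qpos'][5].round(1))"; }
python3 -m jog '0 0 0 0 0 0.05;0 0 0 0 0 0.1;0 0 0 0 0 0.1';t
python3 -m jog '0 0 0 0 0 0.05;0 0 0 0 0 0.1;0 0 0 0 0 0.1';t
python3 - <<'E'
from h import *
a=save('side','side6')[220:370,230:350];b=save('wrist','w6')[0:300,150:550]
o=np.zeros((450,800,3),np.uint8);o[:,:360]=cv2.resize(a,(360,450),interpolation=2)[:,:,::-1];o[:330,360:]=cv2.resize(b,(440,330))[:,:,::-1]
cv2.imwrite('pics/m6.png',o)
E
```

```text
time_s: 18.05
ee_pos: [508.4, 110.5, 160.8]
ee_rot: [-179.8, 0.1, -7.2]
force: [0.4, 1.5, 0.8]
gripper_width: 16.1
T [0.21 0.06 0.89] 107.9
time_s: 18.3
ee_pos: [508.5, 110.5, 160.9]
ee_rot: [-179.9, 0.1, -15.7]
force: [-0.2, 0.5, -0.6]
gripper_width: 15.9
T [0.21 0.07 1.51] 116.6
```

View pics/m6.png

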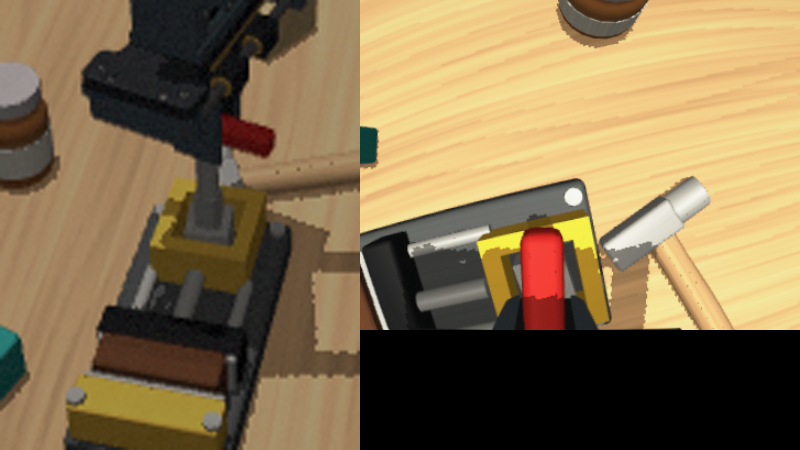

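The gap is closed and the moment has gone from 0.06 to 1.5 N m, so the key has gone stiff. I give it one last nip, then open and lift straight off.

```bash
python3 -m jog '0 0 0 0 0 0.05;0 0 0 0 0 0.06;0 0 0 0 0 0.06;0 0 0 0 0 0.06'
python3 -c "
from h import *
print('T',state()['torque'])"
python3 -m jog '0 0 0 0 0 0;0 0 0 0 0 0;0 0 0 0 0 0;0 0 0 0 0 0;0 0 0 0 0 0;0 0 0 0 0 0;0 0 0 0 0 0;0 0 0 0 0 0;0 0 0 0 0 0;0 0 0 0 0 0;0 0 0 0 0 0;0 0 0 0 0 0;0 0 0 0 0 0;0 0 0 0 0 0;0 0 0 0 0 0;0 0 0 0 0 0' 0.7
python3 -m jog '0 0 -0.03 0 0 0;0 0 -0.07 0 0 0;0 0 -0.12 0 0 0;0 0 -0.18 0 0 0;0 0 -0.25 0 0 0;0 0 -0.25 0 0 0;0 0 -0.25 0 0 0;0 0 -0.25 0 0 0'
python3 - <<'E'
from h import *
a=save('side','side7')[220:370,230:350];b=save('wrist','w7')[0:300,150:550]
print(state()['torque'],state()['gripper_width'])
for q in('key_handle','vise_jaw'):print(q,[(np.round(x['location']).tolist(),round(x['confidence'],2),at_z('wrist',x['location'],159 if q[0]=='k' else 30).round(1)) for x in tip_of(q,'wrist')])
o=np.zeros((450,800,3),np.uint8);o[:,:360]=cv2.resize(a,(360,450),interpolation=2)[:,:,::-1];o[:330,360:]=cv2.resize(b,(440,330))[:,:,::-1]
cv2.imwrite('pics/m7.png',o)
E
```

```text
time_s: 18.73
ee_pos: [508.5, 110.4, 160.9]
ee_rot: [-179.9, 0.1, -20.9]
force: [-1.2, 1.0, 0.2]
gripper_width: 16.5
T [0.21214558 0.05128635 2.1297929 ]
time_s: 20.07
ee_pos: [508.5, 110.5, 160.9]
ee_rot: [-179.9, 0.1, -20.9]
force: [-0.7, -0.2, -0.3]
gripper_width: 77.8
time_s: 20.73
ee_pos: [508.1, 110.1, 285.4]
ee_rot: [-179.9, 0.1, -20.9]
force: [0.6, -0.4, 0.2]
gripper_width: 77.2
[ 0.03626266 -0.01512814  0.02044311] 77.46023146291724
key_handle [([91.0, 269.0], 0.68, array([559.3, 308.4, 159. ])), ([317.0, 246.0], 0.67, array([507. , 110.1, 159. ]))]
vise_jaw [([573.0, 290.0], 0.97, array([ 282.4, -189. ,   30. ])), ([231.0, 240.0], 0.63, array([513.9, 213.1,  30. ])), ([318.0, 215.0], 0.33, array([505.4, 110.4,  30. ])), ([338.0, 38.0], 0.27, array([679.6,  19.9,  30. ]))]
```

View pics/m7.png

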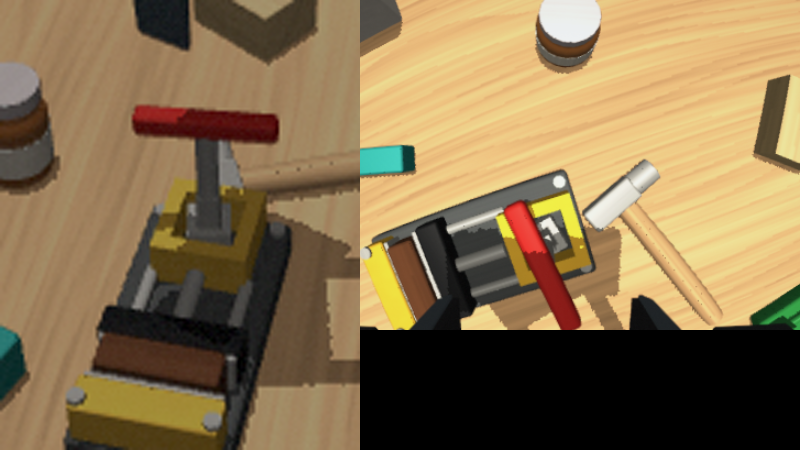

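```bash
python3 - <<'E'
from h import *
g=lambda f:cv2.imread(f'pics/{f}.png',0)[322:345,262:312].astype(np.float32)
for f in('side5','side6'):
    print(f,cv2.phaseCorrelate(g(f),g('side7')),np.abs(g(f)-g('side7')).mean())
# key shank uprightness
for z in(159,95):print(z,proj('side',[508.6,110,z]))
E
```

```text
side5 ((-0.2614021058973428, 0.12211017034017324), 0.5007667100429535) 17.106087
side6 ((-0.024580100171093022, -0.11048854309603051), 0.9365863889455796) 3.567826
159 (np.float64(298.2283625784561), np.float64(260.75572545542855))
95 (np.float64(298.95197223757236), np.float64(282.6141275232968))
```

```bash
python3 -c "
from h import *
print(job_done())"
```

```text
the job is handed in; nothing more can be done
None
```

I clamped the block in the yellow vise and handed the job in at about 21 s on the robot's clock. It gave no verdict.

- **Key into the socket:** I took the key from its stand on the second try; on the first I lifted before the slow fingers had closed, and the key stayed put. I measured the spindle angle from the top camera and turned the key to match. It slid in without the press-and-turn search and touched bottom at the expected depth (TCP height 160.3 mm).
- **Winding:** I wound about 56° clockwise and let go. The pictures showed the key standing in the socket with the fingers clear and the jaw still short of the block. I then took a fresh hold and wound about 122° more, until the moment rose from about 0.1 to 2.1 N m.
- **Last checks:** After release the key stands upright in the socket and the gripper is about 125 mm above its grip height, touching nothing. The jaw image shows no shift since it was fully wound, and a rough wrist-camera fix puts the jaw at about y = 33 mm.

**Less certain:**
- The key's bar sits about 20–25° from the gripper's final angle, so it either sprang back or slipped in the pads. I did not measure the remaining clamping force. From the spindle friction I estimate about 30 N against the 5 N needed.
- I saw no sign that the bystanders had moved, but only some of them showed in the last pictures.

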